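Step the decade box up by four clicks

ROBOT

A 7-joint arm with a two-finger parallel gripper is mounted at the origin on the work surface. World frame = base frame: x ahead of the robot, y to its left, z up, the work surface at z = 0. Lengths are in mm, angles in rad, forces in N, time in s.
With the tool pointing down it reaches from about 400 to 875 mm from the base axis. Payload 19.3 kg.
Tool frame: the origin (TCP) lies at the very end of the fingers, on their centre line; the grasp point (between the pads) lies 19 mm behind it (grip_point_offset is the z of the grasp point in the tool frame, in mm); z points along the fingers, x is the direction in which the jaws open and shut, and the axes are right-handed (so a half turn about z gives the same grasp; the last joint's range is limited). The gripper opens to 85 mm and grips with 20 to 120 N. Pads are 22 mm wide; open, the fingers measure 114 mm over their backs; the gripper's body (76 mm by 85 mm) begins 54 mm behind the grasp point. The pads swing forward as they close: fully open they stand 13 mm farther back than shut.
Start: joints at [-1.378, 0.521, -0.036, 1.599, 0.021, 1.021, -0.113], TCP at [162.385, 603.528, 231.291] pointing down, gripper open.
Joint ranges: [-2.91, 2.91], [-0.3, 2.13], [-1.5, 1.42], [0.17, 2.43], [-1.26, 4.41], [0.16, 1.93], [-2.52, 2.52]. Speed limits (rad/s): [1.89, 1.89, 2.39, 2.39, 3.01, 3.01, 3.01].

INTERFACE

Orientations are given as a 3x3 rotation matrix whose columns are the frame's x, y, z axes.
In Python, from workcell import movep, movel, goto_joints, open_gripper, clamp, wait, inverse_kinematics, read_state, camera, PlanningError, finish_job, grip_point_offset gives the robot as it stands. Calls block until the motion is done:
- movep(position, orientation): joint-space move of the TCP to a pose.
- movel(position, frame=None, max_speed=150, guard=None): straight line of the TCP; frame=None keeps the orientation; max_speed is the mean speed in mm/s. With guard (N) it stops when the force on the tool has changed by that much, and returns True; else False.
- goto_joints(angles): joint-space move.
- open_gripper() and clamp(): open the fingers fully, or close them until they stop; the grip force is fixed at half the most.
- wait(seconds).
- inverse_kinematics(position, orientation): joint angles nearest the present ones, or None.
- read_state(): the state.
- camera(name): name is "scene" or "top"; returns a dict with "image" (480x640x3 uint8, blue, green, red), "range_z" (480x640 float32, mm along the optical axis (not along the pixel's ray), 0 where there is no reading), "fx", "fy", "cx", "cy" (pixels), "cam_to_world" (4x4, takes a point from camera to world coordinates). Camera axes: x right, y up, looking along -z (the intrinsics and any distortion apply to the point x, -y, -z); pixel columns grow to the right and rows downward; lengths in mm; the calibration is good to about 2 mm. A picture is of the moment at which its call begins.
A pose or a line that the arm cannot do raises PlanningError and nothing moves.
- finish_job(): hands the job in, once; it reports no verdict.
The state is a dict: "time": time; "qpos": joint angles; "qvel": joint speeds; "joint_efforts": joint torques, N m; "eef_pos": TCP position; "tool_rot": TCP orientation; "ft_force": force on the tool from outside, world axes, zero at the start; "torque": the same for the moment, N m; "finger_gap": finger opening in mm.
Only numpy, scipy, OpenCV 4.12 (cv2) and the standard library are available. Lean on these libraries where they do the work, as an engineer would, in place of code of your own. Each camera call takes 0.05 s, during which the arm holds its last target. There are 200 camera calls.

TASK

On the decade resistance box, turn the middle dial exactly four clicks clockwise (seen from above) without running past the fourth click. Push gently with a fingertip against the side of its bar grip: do not pinch the dial or force it. Leave it resting in its notch, leave the two other dials as they are, do not disturb the things lying around the box, and take the hand away.

Things in the scene. Friction and masses are not known exactly. Their poses are not given: they have to be found in the camera images.
- decade_box: grey decade resistance box, heavy, fixed; 130 mm along its x, 300 mm along its y (y = -135 to +165 mm), aluminium top panel 85 mm above the bench. Origin on the bench under the middle dial's axis; x points away from the robot at yaw 0, z up. Three alike black dials in a row: right at y = -80, middle 0, left +80 mm. Three brass posts, 23 mm high, at the left end (y = +138 mm)
- mid_dial_panel (a point): on the middle dial's vertical axis, at the panel. Each dial: a round skirt, 54 mm diameter, its top 9 mm above the panel, and across it an upright bar grip turning with it, 50 mm long, 12 mm thick, flat sides from the skirt to 35 mm above the panel. Ticks on the panel, one per position
- mid_dial_top (a point): on the middle dial's axis at the top of its bar grip, 120 mm above the bench. A click needs a push of 0.06 to 0.1 N m (about 3 to 6 N at 18 mm from the axis), resisting up to midway between two notches; there the dial snaps on by itself, up to 15 degrees ahead of the finger, into the next notch and stays there
- mid_dial_tip (a point): outer end of the middle dial's bar that bears the white index line, at the top edge, 25 mm from the axis. The direction from mid_dial_top to here is where the dial points: at dial angle 0, 150 degrees counter-clockwise (from above) of the box's +x; it turns clockwise from there. It starts at one of the first four ticks
- mid_dial (a joint): the middle dial's angle in rad, growing clockwise seen from above. Notches at 0, 0.524, 1.047 ... 5.236: one click = 0.524 rad (30 degrees), 11 positions, a stop at each end
- left_dial_tip (a point): index end of the left dial's bar, 25 mm from that dial's axis (a dial to be left alone)
- right_dial_tip (a point): index end of the right dial's bar, 25 mm from that dial's axis (a dial to be left alone)
- trimmer: loose screwdriver, 170 mm long, lying on the bench on the robot's side of the box; origin at its middle, on the bench
- motor: loose small steel motor, 38 mm diameter, 62 mm high with its shaft, standing on the bench near the right end of the box; origin at the centre of its underside
- screw_jar: loose closed glass jar, 54 mm diameter, 62 mm high, standing on the bench on the far side of the box; origin at the centre of its underside

How it is judged:
By the outcome, as a careful person would: the job done as asked, in the order asked, and still so for the second after the job is handed in, with the robot touching nothing.
It also fails if it takes over 48 s, if anything falls off the work surface, if the arm or the gripper's body presses on something with over 40 N, if the wrist force passes 120 N, or if a joint passes its speed limit or range.

## Working session

There is one attempt and no reset: what is moved stays moved. The work goes in short steps, each a Python script; the robot and the scene stay as the last script left them, time stands still between calls to the robot, and variables do not carry over. Pictures are saved under pics/ and viewed, about 8 in all and at most 12, crops included, and the job is handed in when it is done.

```bash
mkdir -p pics; ls
python3 - <<'E'
from workcell import *
import cv2,numpy as np,pickle
d={n:camera(n) for n in("top","scene")}
pickle.dump(d,open("c0.pkl","wb"))
for n in d:
    cv2.imwrite(f"pics/{n}0.png",d[n]["image"]); c=d[n]; print(n,c["fx"],c["cx"],c["cy"],[k for k in c]); print(np.round(c["cam_to_world"],3), (c["range_z"]>0).mean())
print(read_state(), grip_point_offset)
E
```

```text
pics
top 526.9169947199118 324.697277818517 240.92234940718478 ['image', 'range_z', 'fx', 'fy', 'cx', 'cy', 'cam_to_world']
[[-1.40000e-02  9.95000e-01 -9.40000e-02  5.01880e+02]
 [-9.99000e-01 -1.10000e-02  3.30000e-02 -1.30220e+01]
 [ 3.20000e-02  9.40000e-02  9.95000e-01  9.46622e+02]
 [ 0.00000e+00  0.00000e+00  0.00000e+00  1.00000e+00]] 0.996201171875
scene 446.5623747076297 315.3957654478372 238.91066911903317 ['image', 'range_z', 'fx', 'fy', 'cx', 'cy', 'cam_to_world']
[[ 1.06000e-01 -8.61000e-01  4.97000e-01  9.58688e+02]
 [ 9.94000e-01  8.90000e-02 -5.70000e-02 -7.51390e+01]
 [ 5.00000e-03  5.01000e-01  8.66000e-01  7.76640e+02]
 [ 0.00000e+00  0.00000e+00  0.00000e+00  1.00000e+00]] 0.9960286458333333
{'time': 0.1, 'qpos': array([-1.37818215,  0.52197289, -0.03631628,  1.59991982,  0.02123034,
        1.02109007, -0.11283339]), 'qvel': array([-1.63295231e-05, -3.13130676e-04,  7.30022459e-04, -1.09460242e-03,
       -1.59299587e-03, -1.01011801e-04,  2.03133956e-04]), 'joint_efforts': array([ 2.78962441e-03, -9.28489280e+01,  1.98312499e+00, -3.70529580e+01,
        1.80404854e-02,  5.18459128e-03, -5.33487230e-05]), 'eef_pos': array([162.34623695, 603.2521169 , 230.7830669 ]), 'tool_rot': array([[ 2.59836446e-01,  9.65652626e-01, -1.62850894e-04],
       [ 9.65652123e-01, -2.59836477e-01, -9.91239693e-04],
       [-9.99507815e-04,  1.00302887e-04, -9.99999495e-01]]), 'ft_force': array([-0.92654614,  0.49286449,  0.24035964]), 'torque': array([-0.04003418,  0.01032366, -0.01149108]), 'finger_gap': 85.3011248335105} -18.700000000000003
```

View pics/top0.png

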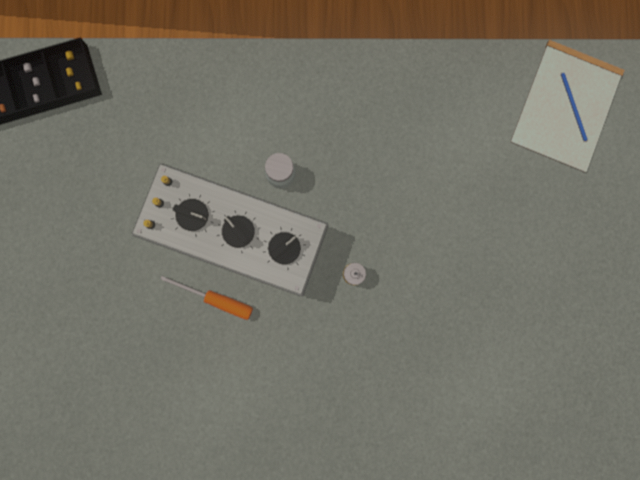

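View pics/scene0.png

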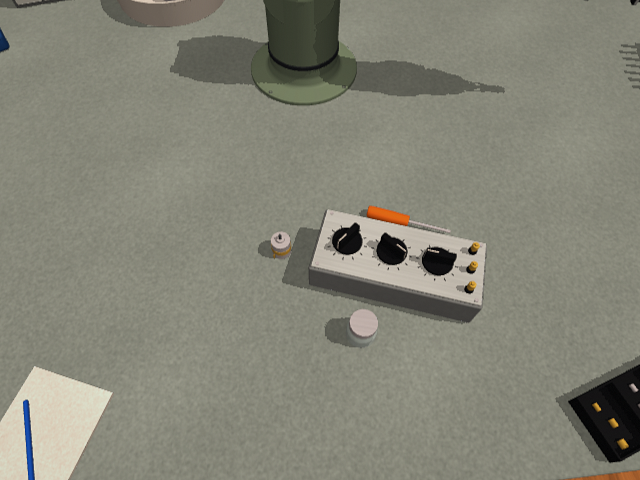

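The top view shows the box with its posts at the left. The middle dial is at about (238,231) with its index towards the upper left (229,222), the left dial is at (192,215) and the right dial at (285,248). Next I'll measure the panel corners and the bars, using depth and both views.

```bash
cat > h.py <<'E'
import numpy as np,cv2
def ray(c,uv,z):
    uv=np.atleast_2d(np.asarray(uv,float)); T=c["cam_to_world"]
    d=np.c_[(uv[:,0]-c["cx"])/c["fx"],-(uv[:,1]-c["cy"])/c["fy"],-np.ones(len(uv))]@T[:3,:3].T
    return T[:3,3]+d*((z-T[2,3])/d[:,2])[:,None]
def cloud(c):
    v,u=np.mgrid[:480,:640]; r=c["range_z"]; T=c["cam_to_world"]
    p=np.stack([(u-c["cx"])/c["fx"]*r,-(v-c["cy"])/c["fy"]*r,-r],-1)
    return p@T[:3,:3].T+T[:3,3]
E
python3 - <<'E'
import pickle,numpy as np,cv2
from h import *
d=pickle.load(open("c0.pkl","rb"))
for n,roi in(("top",(110,150,240,160)),("scene",(295,195,210,140))):
    c=d[n]; P=cloud(c); x,y,w,h=roi
    m=np.zeros((480,640),np.uint8); m[y:y+h,x:x+w]=1
    z=P[...,2]; pan=((z>75)&(z<130)&(m>0))
    print(n,"panel z med",np.median(z[pan]))
    mm=((z>70)&(z<135)&(m>0)).astype(np.uint8)
    ct=max(cv2.findContours(mm,0,1)[0],key=cv2.contourArea)[:,0]
    w_=ray(c,ct,85)[:,:2]; r=cv2.minAreaRect(w_.astype(np.float32)); print("rect",r); print(cv2.boxPoints(r))
    hi=((z>108)&(z<135)&(m>0)).astype(np.uint8)
    k,l,s,ce=cv2.connectedComponentsWithStats(hi)
    for i in range(1,k):
        if s[i,4]<8: continue
        vv,uu=np.where(l==i); q=ray(c,np.c_[uu,vv],120)[:,:2]; 
        print("bar",ce[i],s[i],q.mean(0),cv2.minAreaRect(q.astype(np.float32)))
    im=c["image"][y:y+h,x:x+w]; 
    cv2.imwrite(f"pics/{n}crop.png",cv2.resize(im,None,fx=3.3,fy=3.3,interpolation=cv2.INTER_CUBIC))
    dark=((c["image"].max(2)<50)&(m>0)&pan).astype(np.uint8)
    k,l,s,ce=cv2.connectedComponentsWithStats(dark)
    for i in range(1,k):
        if s[i,4]>100: print("dark",ce[i],s[i],ray(c,ce[i],94))
E
```

```text
top panel z med 84.58713993285517
rect ((605.4632568359375, 112.50726318359375), (296.62396240234375, 128.5474395751953), 69.39251708984375)
[[493.1017     -3.6927338]
 [613.4239    -48.93679  ]
 [717.8248    228.70726  ]
 [597.5026    273.95132  ]]
bar [164.15 178.1 ] [162 175   6   7  20] [682.51570288 211.36012614] ((682.3057250976562, 211.2294921875), (8.012028694152832, 6.648734092712402), 44.49000549316406)
bar [154.23076923 200.        ] [152 198   5   4  13] [647.65317419 226.30943417] ((648.3953247070312, 226.68043518066406), (4.812197685241699, 6.223825454711914), 0.8930101990699768)
bar [188.2421875 211.90625  ] [172 204  33  17 256] [628.25065678 173.08543376] ((628.2540283203125, 173.12098693847656), (52.10478591918945, 12.450654983520508), 70.82942199707031)
bar [235.67479675 229.03658537] [223 215  26  28 246] [600.37087584  98.87440361] ((600.4955444335938, 98.93882751464844), (50.70000457763672, 11.997103691101074), 39.305538177490234)
bar [145.52941176 221.94117647] [144 219   5   7  17] [613.02249843 239.23699001] ((612.989013671875, 238.50772094726562), (9.4229297
[... 1148 characters left out ...]
32, 18.844196319580078), 69.88497161865234)
bar [474.39285714 263.57142857] [471 261   7   6  28] [655.27775825 223.92799699] ((655.9685668945312, 224.00648498535156), (7.872169017791748, 12.347240447998047), 37.048377990722656)
bar [472.6        283.46666667] [469 281   8   6  30] [689.94163153 210.89432695] ((689.9030151367188, 210.8076171875), (8.69772720336914, 10.431983947753906), 36.3022575378418)
dark [347.64968153 239.76273885] [332 223  30  32 628] [[574.16541709  26.24701797  94.        ]]
dark [390.43122102 249.86707883] [377 233  30  32 647] [[601.99525387  97.54724328  94.        ]]
dark [438.04296296 261.08296296] [422 248  34  27 675] [[632.11112933 174.85992355  94.        ]]
```

View pics/topcrop.png

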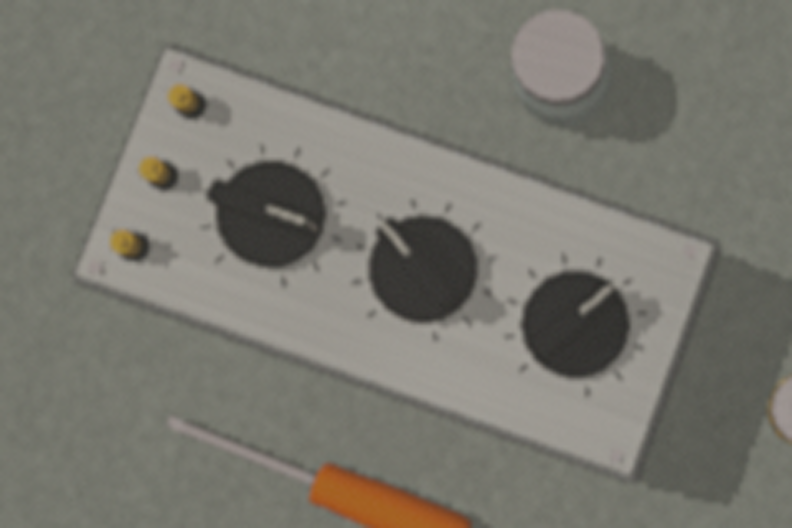

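View pics/scenecrop.png

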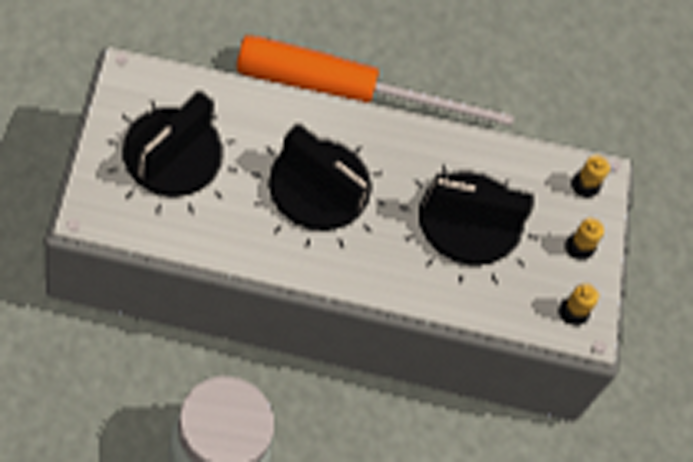

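The dial points at world +39.5° and the box yaw is −20.5°, so the index is at box angle 60°. That is dial position 3 (90°), and the goal is position 7 (210°). I'll push the opposite bar end, on the right dial's side where there is more room, using the closed fingertips. First I'll check reachability, then hover and look.

```bash
cat >> h.py <<'E'
C=np.array([602.5,98.7]); B0=219.5
def u(a): return np.array([np.cos(np.radians(a)),np.sin(np.radians(a))])
def pose(phi,lat,z,r=20,s=1):
    """finger on the ccw side of the far bar end, dial turned phi deg clockwise; lat = centreline distance"""
    b=B0-phi; p=C+r*u(b)+lat*u(b+90)
    y=s*np.r_[u(b-90),0]; zz=np.array([0,0,-1.]); 
    return np.r_[p,z],np.c_[np.cross(y,zz),y,zz]
E
python3 - <<'E'
from workcell import *
from h import *
clamp()
best=None
for s in(1,-1):
    q=[inverse_kinematics(*pose(f,20,101,s=s)) for f in(-10,30,60,90,130)]
    print(s,[None if a is None else np.round(a[[0,6]],2) for a in q])
    if all(a is not None for a in q):
        m=max(abs(a[6]) for a in q)
        if best is None or m<best[0]: best=(m,s)
s=best[1]; print("s",s); open("s.txt","w").write(str(s))
movep(*pose(0,26,200,s=s)); movel(pose(0,26,150,s=s)[0])
st=read_state(); print(st["time"],st["eef_pos"],st["ft_force"],st["finger_gap"],st["qpos"])
c=camera("scene"); cv2.imwrite("pics/hov.png",cv2.resize(c["image"][120:320,270:510],None,fx=3,fy=3,interpolation=2))
E
```

```text
1 [array([-0.88, -1.55]), array([-0.91, -2.24]), array([-0.09,  2.36]), array([-0.19,  1.89]), array([-0.34,  1.31])]
-1 [array([-0.37,  0.83]), array([-0.5 ,  0.27]), array([-0.6 , -0.17]), array([-0.69, -0.64]), array([-0.71, -1.36])]
s -1
3.8167 [603.73661759  66.05180089 150.29937984] [ 0.22736383 -0.4765169   0.82918571] 0.09155946795142621 [-0.4452679   0.61711353  0.35333293  1.73574938 -0.2727409   0.83741126
  0.72167454]
```

View pics/hov.png

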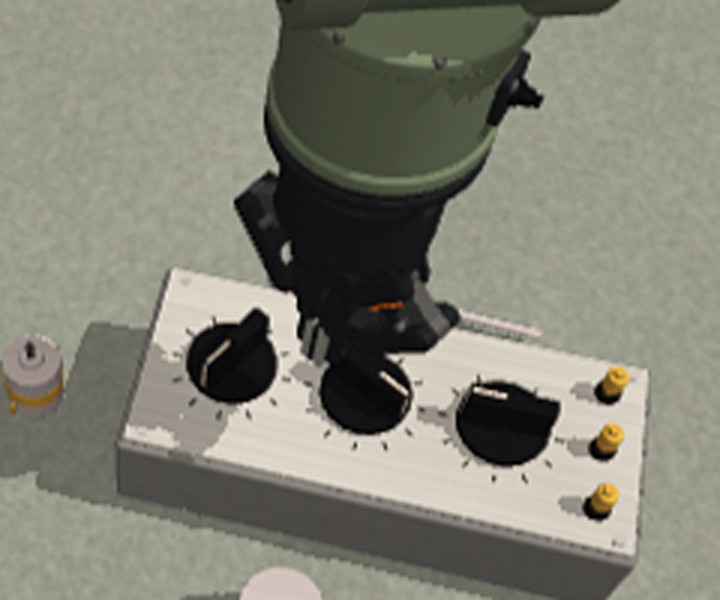

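The fingertips hover at crop (315,350), just on the ccw side of the middle bar's far end and clear of the right dial. Next I'll descend under guard and close in until they touch.

Run:
```python
from workcell import *
from h import *
s=-1
if movel(pose(0,26,101,s=s)[0],max_speed=60,guard=8): print("HIT down",read_state()["eef_pos"]); raise SystemExit
wait(.2); f0=read_state()["ft_force"]; t0=read_state()["time"]; np.save("f0.npy",f0); print(f0,t0,read_state()["eef_pos"])
for lat in np.arange(25,11.9,-1.):
    p,R=pose(0,lat,101,s=s); movel(p,R,max_speed=40)
    st=read_state(); f=st["ft_force"]-f0; ft=f[:2]@u(B0+90)
    e=st["eef_pos"][:2]-C
    print(lat,round(st["time"],2),"reaction %.2f"%ft,np.round(f,2),"actual lat %.2f"%(e@u(B0+90)))
    if ft>1.8: break
```

```text
[ 0.37350497 -0.03531821  0.02232034] 5.0333 [603.75303763  65.99106102 101.30185215]
25.0 5.28 reaction -0.34 [-0.17  0.3  -0.1 ] actual lat 24.91
24.0 5.53 reaction -0.36 [-0.27  0.24  0.36] actual lat 23.90
23.0 5.78 reaction 0.52 [ 0.37 -0.37 -0.61] actual lat 22.91
22.0 6.03 reaction 0.28 [ 0.16 -0.23  0.77] actual lat 21.93
21.0 6.28 reaction 0.07 [-0.42 -0.45 -0.56] actual lat 20.95
20.0 6.53 reaction 0.06 [-0.11 -0.17 -0.05] actual lat 19.93
19.0 6.78 reaction -1.14 [-1.08  0.59  0.17] actual lat 18.91
18.0 7.03 reaction 0.10 [-0.46 -0.52  0.18] actual lat 17.94
17.0 7.28 reaction -0.33 [-1.03 -0.42  0.22] actual lat 16.95
16.0 7.53 reaction 0.00 [-0.22 -0.18  0.08] actual lat 15.94
15.0 7.78 reaction -0.77 [-0.67  0.44 -0.5 ] actual lat 14.93
14.0 8.03 reaction 3.93 [ 1.9  -3.53 -0.27] actual lat 14.34
```

Contact is at lat ≈14.6 mm. Now I'll sweep in 3° steps, watch for the force peak and the drop at each click, and stop after click 1.

```bash
cat > push.py <<'E'
import sys
from workcell import *
from h import *
s=-1; f0=np.load("f0.npy"); L=14.5
def sweep(a,b,step=3.,clicks=1,lat=L):
    n=0; armed=False
    for phi in np.arange(a,b+.01,step):
        p,R=pose(phi,lat,101,s=s); movel(p,R,max_speed=40)
        st=read_state(); f=st["ft_force"]-f0; n_=u(B0-phi+90); ft=f[:2]@n_
        print(phi,round(st["time"],2),"n %.2f r %.2f z %.2f"%(ft,f[:2]@u(B0-phi),f[2]),"lat %.2f"%((st["eef_pos"][:2]-C)@n_))
        if ft>25: print("STOP force"); return phi
        if ft>2.2: armed=True
        elif armed and ft<1.2:
            n+=1; armed=False; print("-- click",n)
            if n==clicks: return phi
    return phi
E
python3 - <<'E'
from push import *
p=sweep(3,36); print(p)
c=camera("scene"); cv2.imwrite("pics/c1.png",cv2.resize(c["image"][180:300,310:490],None,fx=4,fy=4,interpolation=2))
E
```

```text
3.0 8.28 n 2.76 r 1.04 z 0.70 lat 14.71
6.0 8.53 n 4.47 r 1.66 z 1.90 lat 14.79
9.0 8.78 n 3.94 r 2.34 z 1.55 lat 14.64
12.0 9.03 n 5.74 r 2.49 z 1.21 lat 14.73
15.0 9.28 n 0.58 r 0.40 z -0.56 lat 13.85
-- click 1
15.0
```

View pics/c1.png

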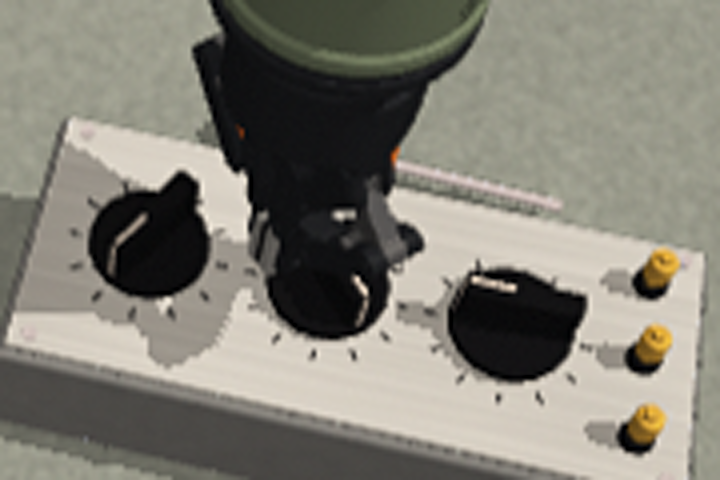

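Click 1 snapped cleanly: the index line moved clockwise and now sits at crop (360,300). The profile matches the expected one, with the snap at about 14°. On to clicks 2 and 3.

Run:
```python
from push import *
p=sweep(18,87,clicks=2); print(p)
```

```text
18.0 9.58 n 0.36 r 0.49 z -0.23 lat 14.11
21.0 9.83 n 0.64 r 0.79 z 0.08 lat 14.38
24.0 10.08 n -1.07 r -0.10 z 0.18 lat 14.44
27.0 10.33 n -0.38 r 0.60 z 0.41 lat 14.55
30.0 10.58 n 2.85 r 0.21 z 0.27 lat 14.92
33.0 10.83 n 4.92 r 0.37 z 2.61 lat 15.02
36.0 11.08 n 5.28 r 1.13 z 2.64 lat 15.18
39.0 11.33 n 5.13 r 2.08 z 2.43 lat 15.01
42.0 11.58 n 6.89 r 0.11 z 2.94 lat 15.30
45.0 11.83 n 0.64 r 2.45 z -0.21 lat 14.20
-- click 1
48.0 12.08 n -0.37 r 0.10 z -0.09 lat 14.10
51.0 12.33 n -0.56 r 0.83 z -0.43 lat 14.29
54.0 12.58 n 2.13 r 0.55 z 0.55 lat 14.69
57.0 12.83 n 3.80 r -0.73 z 1.46 lat 14.98
60.0 13.08 n 5.72 r -0.67 z 1.70 lat 15.13
63.0 13.33 n 6.41 r -0.73 z 2.03 lat 15.36
66.0 13.58 n 6.83 r -0.04 z 3.20 lat 15.30
69.0 13.83 n 7.56 r 0.10 z 2.80 lat 15.53
72.0 14.08 n 3.22 r 1.34 z -0.05 lat 14.71
75.0 14.33 n 2.00 r 1.18 z -1.11 lat 14.25
78.0 14.58 n 2.78 r 0.86 z 0.07 lat 14.50
81.0 14.83 n 4.63 r -0.19 z -0.12 lat 14.83
84.0 15.08 n 6.20 r 0.31 z 0.92 lat 15.00
87.0 15.33 n 6.31 r 0.14 z 2.06 lat 15.18
87.0
```

The profile shows snaps at 14°, 44° and 71°, and the finger is now loading towards the fourth. I'll back off slightly and verify the dial position before committing.

Run:
```python
from push import *
p,R=pose(78,19,101,s=s); movel(p,R,max_speed=80); wait(.15)
st=read_state(); print(st["time"],st["ft_force"]-f0)
c=camera("scene"); cv2.imwrite("pics/c3.png",cv2.resize(c["image"][180:300,310:490],None,fx=4,fy=4,interpolation=2))
for n in("scene","top"):
    c=camera(n); P=cloud(c); 
    m=(np.abs(P[...,2]-118)<6)&(np.hypot(P[...,0]-C[0],P[...,1]-C[1])<27)
    w=((c["image"].min(2)>110)&(np.hypot(P[...,0]-C[0],P[...,1]-C[1])<28)&(P[...,2]>97)&(P[...,2]<126))
    v,uu=np.where(w); 
    if len(v): q=ray(c,np.c_[uu,v],120)[:,:2]; print(n,len(v),"white",q.mean(0),"dir from C",np.degrees(np.arctan2(*(q.mean(0)-C)[::-1])))
    print(n,m.sum())
```

```text
15.7917 [-0.38282911 -0.1964413   0.11740286]
scene 31 white [601.97384402  97.03431052] dir from C -107.53022181075995
scene 225
top 0
```

View pics/c3.png

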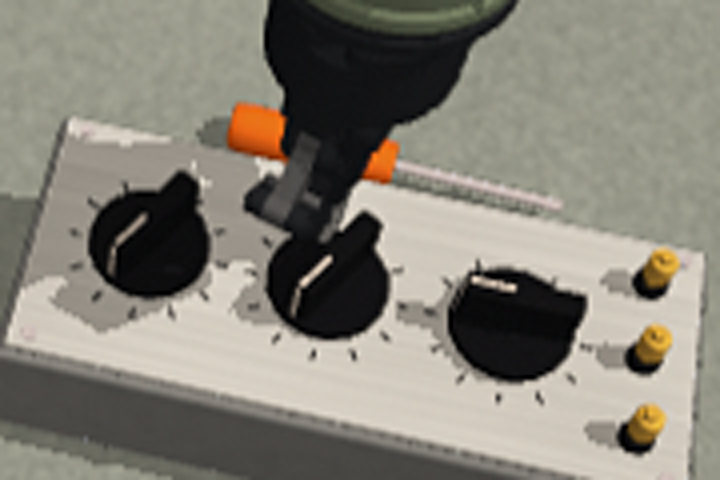

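The middle bar is now parallel to the right dial's bar (world −50.5°), so exactly 3 clicks are done and the others are unmoved. For the fourth I'll re-approach in 2° steps, stop on the force drop, and cap at 106°.

Run:
```python
from push import *
f0=read_state()["ft_force"]; pk=0
for phi in np.arange(78,106.1,2):
    p,R=pose(phi,14.5,101,s=s); movel(p,R,max_speed=40)
    st=read_state(); f=st["ft_force"]-f0; n_=u(B0-phi+90); ft=f[:2]@n_; pk=max(pk,ft)
    print(phi,"n %.2f"%ft,"lat %.2f"%((st["eef_pos"][:2]-C)@n_))
    if pk>4 and ft<pk-3: print("snap"); break
p,R=pose(phi,22,101,s=s); movel(p,max_speed=80); movel(np.r_[p[:2],200],max_speed=150)
wait(.2)
q=read_state()["eef_pos"]; movep([450,-150,300],R); st=read_state(); print(st["time"],st["ft_force"])
d={n:camera(n) for n in("top","scene")}
a=cv2.resize(d["top"]["image"][150:310,110:350],(480,320),interpolation=2); b=cv2.resize(d["scene"]["image"][190:350,270:510],(480,320),interpolation=2)
cv2.imwrite("pics/end.png",np.hstack([a,b])[:, :]if 0 else cv2.resize(np.vstack([a,b]),(450,600)))
for n in d:
    c=d[n]; P=cloud(c); z=P[...,2]
    hi=((z>108)&(z<135)&(P[...,0]>480)&(P[...,0]<720)&(P[...,1]>-30)&(P[...,1]<205)).astype(np.uint8)
    k,l,S,ce=cv2.connectedComponentsWithStats(hi)
    for i in range(1,k):
        if S[i,4]>100:
            v,uu=np.where(l==i); r=ray(c,np.c_[uu,v],120)[:,:2]; print(n,ce[i],cv2.minAreaRect(r.astype(np.float32)))
    o=__import__("pickle").load(open("c0.pkl","rb"))[n]["image"].astype(int)
    print(n,"changed px",[(x) for x in cv2.connectedComponentsWithStats((np.abs(c["image"].astype(int)-o).max(2)>60).astype(np.uint8))[2].tolist() if x[4]>15][1:])
```

```text
78.0 n 2.41 lat 14.51
80.0 n 3.63 lat 14.79
82.0 n 3.36 lat 14.90
84.0 n 4.23 lat 15.02
86.0 n 6.73 lat 15.14
88.0 n 5.01 lat 15.13
90.0 n 5.37 lat 15.16
92.0 n 6.96 lat 15.22
94.0 n -0.83 lat 14.39
snap
20.6083 [ 0.59480317 -0.0948564  -0.61790345]
top [188.19921875 211.87109375] ((628.2177124023438, 172.80020141601562), (52.58990478515625, 12.236100196838379), 69.27861785888672)
top [235.58396947 229.00763359] ((600.4774780273438, 98.59312438964844), (13.048433303833008, 50.806907653808594), 9.515722274780273)
top [283.12992126 246.09055118] ((572.5448608398438, 24.59780502319336), (12.735708236694336, 49.36339569091797), 39.44500732421875)
top changed px [[239, 226, 12, 4, 23], [386, 260, 123, 132, 6566], [395, 371, 14, 11, 71], [612, 442, 8, 10, 33]]
scene [347.525      233.76666667] ((576.7493896484375, 24.592512130737305), (15.709364891052246, 54.282657623291016), 39.434715270996094)
scene [393.37743191 243.64202335] ((604.2908325195312, 97.96501922607422), (16.426496505737305, 53.38731002807617), 9.598803520202637)
scene [440.63957597 254.12720848] ((632.4447631835938, 172.4952392578125), (51.1935920715332, 18.59564971923828), 69.88497161865234)
scene changed px [[166, 0, 94, 114, 6014], [630, 0, 7, 5, 24], [381, 232, 10, 8, 40], [399, 237, 10, 10, 51], [367, 241, 9, 6, 38], [380, 242, 12, 6, 29], [397, 244, 9, 8, 24]]
```

View pics/end.png

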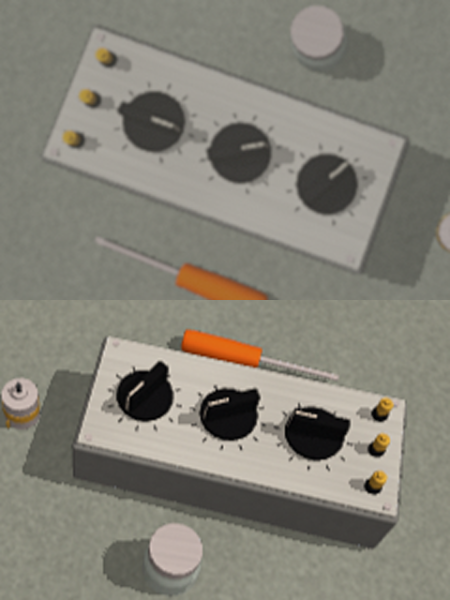

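The bar is at 9.5° − 90° = −80.5° world, which is exactly the target notch. The other dials and the loose objects are unchanged, so I'm handing in.

```bash
python3 -c "
from workcell import *
finish_job()"
```

```text
the job is handed in; nothing more can be done
```

The middle dial has been turned exactly four clicks clockwise, and the job is handed in. It went from the fourth tick (90°) to the eighth (210°), pushed one notch at a time with the closed fingertips against the side of its bar.

- **Clicks:** the push force built up and dropped four times, once per click, peaking at about 7.6 N. I backed off and confirmed three clicks by camera, then made the fourth and stopped at its snap.
- **Dial position:** both cameras put the bar at −80.5° in the room frame, the target notch. It started at 39.5°.
- **Other things:** the two other bars read the same as before, within about 1.5° in the top view and 2.5° in the scene view, which is measurement noise. Before-and-after pictures show no change at the screwdriver, motor or jar.
- **Hand and time:** the hand was well clear of the box when I handed in, and the clock read 20.6 s of the 48 s allowed.

Three readings disagreed with what I expected:
- The two cameras differ by about 4 mm on where the dial's axis is.
- The first touch came about 2.5 mm later than planned. I corrected for this from the contact force.
- At the third click, the automatic detection missed the force drop. I saw it in the force log and confirmed it by camera before going on.

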